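Feed two turns of grog from the bench meter

TASK

Pull the grog meter's outlet gate fully open, then wind its crank clockwise (seen from above) to feed exactly two full turns: the drive has free play, so the two turns count only from the point where you feel the crank take up the load of the auger. Feed no more than that and never wind the auger backwards, keep the force on the crank gentle, then push the gate fully shut, let go, and leave the other pieces alone.

Things in the scene. Friction and masses are not known exactly. Their poses are not given: they have to be found in the camera images.
- meter: Grog meter, fixed: base plate 220 x 200 x 12 mm, four posts, grey gate housing (155 mm square, 85 to 115 mm high), green round hopper 140 mm across to 190 mm high, steel cap 148 mm across to 198 mm. Origin: centre of the underside, at bench height; the vertical crank axis passes through the origin along z; the gate slides out along +y.
- crank: Steel crank on top of the meter, feeding when turned clockwise from above. Origin on the vertical crank axis, 204 mm above the bench; own +x points along its arm (18 mm wide, top face 215 mm above the bench) to the grip. Finger contact force on crank and grip, all fingers added (a 25 N pinch alone makes 50 N), above 80 N bends it.
- drive (a point): Hidden dog drive on the crank axis, 204 mm up. It has free play: from the start the crank turns clockwise nearly freely (about 0.3 N at the grip) through an unknown 0.8 to 3.8 rad; then the dog meets the auger and the grip needs about 7.5 N along its circle while the auger turns. The auger turns only when driven and stays where it is left.
- crank_grip (a point): Middle of the crank's upright red grip, 60 mm from the crank axis, 243 mm above the bench: a cylinder 22 mm across, 218 to 264 mm high, spinning freely on its own upright pin, so that a gripper need not turn as it goes round.
- gate_knob (a point): Middle of the gate's upright black knob, 22 mm across, from 126 to 172 mm above the bench (this point at 152 mm), 145 mm from the crank axis on the meter's +y side when the gate is shut.
- gate (a joint): Outlet gate, m: 0 fully shut, 0.05 fully open (stop at both ends), moving out along the meter's +y. About 2.5 N of friction; stays where it is left.
- dose_nut (a point): Hidden nut inside the closed hopper that rides on the auger's thread: 150.0 mm above the meter's origin at the start, it sinks 0.5 mm for each clockwise turn of the auger. Not visible, and too fine to be counted from readings.
- cup: White catch bowl, 76 mm across, 50 mm high, standing on the base plate under the outlet. Origin: centre of its underside. Leave alone.
- mug: Terracotta mug, 80 mm across, 90 mm high, standing on the bench. Origin: centre of its underside. Leave alone.
- glaze: Blue glaze jar, 66 mm across, 110 mm high, standing on the bench. Origin: centre of its underside. Leave alone.
- rib: Flat dark wooden rib, 110 x 50 x 8 mm, lying on the bench. Origin: centre of its underside. Leave alone.

How it is judged:
On the way, in this order (a step that is already met when the one before it is completed fails the run):
1. the gate is fully open (at least 44 of 50 mm) before the auger has turned (value of joint gate above 0.044 m and z of dose_nut in the frame of meter above 0.14998 m), for 0.1 s.
2. with the gate open the auger has been fed two turns (within 0.08 of a turn, about 29 degrees) (value of joint gate above 0.042 m and z of dose_nut in the frame of meter between 0.14896 and 0.14904 m), for 0.3 s.
At the end, for the whole second after the job is handed in: The auger has been fed two turns clockwise within 0.08 of a turn (nut 0.96 to 1.04 mm down), the gate is shut to within 6 mm, crank and gate are released, and the catch bowl (within 15 mm), mug, jar and rib (within 30 mm) stand or lie where they were (z of dose_nut in the frame of meter between 0.14896 and 0.14904 m and value of joint gate below 0.006 m and contact force between anything else and crank below 0.5 N and distance of cup from where it was at the start of the episode below 0.015 m and distance of each of mug, glaze, rib from where it was at the start of the episode below 0.03 m and angle between each of cup, mug, glaze, rib's own z axis and vertical below 0.2 rad); the robot touches nothing.
It fails at once if the auger is fed more than 2.08 turns (z of dose_nut in the frame of meter below 0.14896 m).
It fails at once if the auger is wound backwards by more than 0.08 of a turn from its start (z of dose_nut in the frame of meter above 0.15004 m).
It fails at once if the crank is forced: fingers press on crank and grip with more than 80 N (contact force between the fingers and crank above 80 N).
It fails at once if a bystander is knocked over or pushed away (distance of any of cup, mug, glaze, rib from where it was at the start of the episode above 0.05 m or angle between any of cup, mug, glaze, rib's own z axis and vertical above 0.5 rad).
It also fails if it takes over 72 s, if anything falls off the work surface, if the arm or the gripper's body presses on something with over 40 N, if the wrist force passes 120 N, or if a joint passes its speed limit or range.

ROBOT

A 6-joint arm with a two-finger parallel gripper is mounted at the origin on the work surface. World frame = base frame: x ahead of the robot, y to its left, z up, the work surface at z = 0. Lengths are in m, angles in rad, forces in N, time in s.
With the tool pointing down it reaches from about 0.3 to 0.95 m from the base axis. Payload 3.1 kg.
Tool frame: the origin (TCP) lies on the centre line of the jaws, within the pads' length; the fingertips stand env.tips_ahead ahead of it and the grasp point (between the pads) lies 8 mm behind it (env.tips_ahead is the distance from the TCP to the fingertips, in m); z points along the fingers, y is the line along which they close (so a half turn about z gives the same grasp; the last joint's range is limited). The gripper opens to 85 mm and grips with 20 to 120 N. Pads are 22 mm wide; open, the fingers measure 114 mm over their backs; the gripper's body (76 mm by 85 mm) begins 54 mm behind the grasp point. The pads swing forward as they close: fully open they stand 13 mm farther back than shut.
Start: joints at [-0.07, 0.308, 1.634, -0, 1.2, -0.07], TCP at [0.625, -0, 0.242] pointing down, gripper open.
Joint ranges: [-3.06, 3.06], [-0.79, 1.96], [0.05, 2.63], [-1.19, 4.34], [0.05, 2.64], [-2.94, 2.94]. Speed limits (rad/s): [2.79, 2.79, 3.14, 3.14, 3.14, 3.14].

INTERFACE

Orientations are given as a unit quaternion [w, x, y, z].
In Python, from station import env, capture, order, spotter gives the robot as it stands.
- The arm moves only by the tool move_arm, never from a script. Its argument "targets" is a list that holds one entry, the list of rows, each a list of 5 numbers: the closure, from 0 (fully open) to 1 (shut), then the shift along the tool's x, y, z in m, then the turn about the tool's z in rad. A call has 1 to 10 rows; each row is the pose to reach, as a shift and turn from the pose commanded when the call began, along the tool's axes at that moment; what a row does not reach only later rows make up. A row lasts 1/8 s, in which the tool goes at most 62.5 mm and 10.7 degrees, less where a joint would pass 70% of its speed; a pose out of reach is approached as far as the arm can. A call with a gripper value outside its range is refused whole. The fingers move at their own pace and stop on an object; the grip force is fixed at half the most. Time passes only in rows, so rows that repeat a pose let the fingers close. It gives the time, the measured TCP pose, the force, the opening and the grip force at its end, in the units of the state.
- env.state(): the state, without advancing time (a new reading comes with each control period).
- capture(name): name is "scene" or "side" or "wrist"; returns a dict with "color" (480x640x3 uint8, red, green, blue), "fx", "fy", "cx", "cy" (pixels), "origin" and "orientation" of the camera in the world. Camera axes: x right, y up, looking along -z (the intrinsics and any distortion apply to the point x, -y, -z); pixel columns grow to the right and rows downward; lengths in m; the calibration is good to about 2 mm. A picture is of the moment at which its call begins. There is no depth.
- order.close_job(): hands the job in; it is judged then, once.
Trained networks look in a picture, given as the dict that the camera call returned (one of the last four; its "shot" number tells which), for a name from the list of things; names that differ only in an ending like _2 or _b are one class to them, and where a whole thing is asked for, a point or a joint stands for the part that bears it (a point fixed in the world has none). Each returns a list of dicts, best first, with "score" (0 to 1); they miss things now and then, are a little off and sometimes report something else, mostly with a low value. They report only what shows in the picture. A call takes as long as a camera call.
- spotter.look_for(picture, thing): "bbox" ([left, top, right, bottom] in pixels, round what is visible of it).
- spotter.outline_of(picture, thing): "pixels" (480x640 bool, what is visible of it) and "bbox" ([left, top, right, bottom] in pixels, round what is visible of it).
The state is a dict: "clock": time; "joints": joint angles; "joint_vel": joint speeds; "joint_torque": joint torques, N m; "tool_pos": TCP position; "tcp_rot": TCP orientation; "wrist_force": force on the tool from outside, world axes, zero at the start; "ft_torque": the same for the moment, N m; "opening": finger opening in m; "grasp_force": force on a finger pad.
Only numpy, scipy, OpenCV 4.12 (cv2) and the standard library are available. Lean on these libraries where they do the work, as an engineer would, in place of code of your own. Each camera call takes 0.05 s, during which the arm holds its last target. There are 200 camera calls.

## Working session

There is one attempt and no reset: what is moved stays moved. The work goes in short steps, Python scripts to look and compute and a tool call to move; the robot and the scene stay as the last step left them, time stands still between calls to the robot, and variables do not carry over. Pictures are saved under pics/ and viewed, at most 10 in all, crops included, and the job is handed in when it is done.

Besides the shell and the picture viewer there is one more tool, called after "Call:" as name(argument=value, ...), one argument or row to a line, values as JSON. move_arm: Moves the arm, as the interface text tells. Its arguments: {"type":"object","properties":{"targets":{"type":"array"}},"required":["targets"]}

```bash
ls; mkdir -p pics; cat > h.py <<'E'
import numpy as np, cv2
from scipy.spatial.transform import Rotation as R
def rot(q): return R.from_quat([q[1],q[2],q[3],q[0]]).as_matrix()
def ray(p,u,v):
    d=rot(p["orientation"])@np.array([(u-p["cx"])/p["fx"],-(v-p["cy"])/p["fy"],-1.])
    return np.array(p["origin"]),d
def at_z(p,u,v,z):
    o,d=ray(p,u,v); return o+d*(z-o[2])/d[2]
def proj(p,X):
    c=rot(p["orientation"]).T@(np.array(X)-np.array(p["origin"]))
    return p["cx"]+p["fx"]*c[0]/-c[2], p["cy"]-p["fy"]*c[1]/-c[2]
def save(p,n): cv2.imwrite("pics/"+n,p["color"][:,:,::-1])
E
python3 - <<'E'
from h import *
from station import env,capture,order,spotter
s=env.state(); print(s, env.tips_ahead)
for n in ["scene","side"]:
    p=capture(n); save(p,n+"0.png")
    print(n,{k:v for k,v in p.items() if k!="color"})
    for t,z in [("crank_grip",.241),("gate_knob",.149),("crank",.215),("meter",.1),("cup",.03),("mug",.045),("glaze",.055),("rib",.004)]:
        for r in spotter.outline_of(p,t)[:1]:
            v,u=np.nonzero(r["pixels"]); print(t,round(r["score"],2),r["bbox"],u.mean(),v.mean(),at_z(p,u.mean(),v.mean(),z).round(4))
E
```

```text
pics
{'clock': 0.0, 'joints': array([-6.97430783e-02,  3.08978055e-01,  1.63520892e+00,  4.93807497e-06,
        1.19969506e+00, -6.97449861e-02]), 'joint_vel': array([-0.00130503,  0.0007002 ,  0.00032293,  0.00113459,  0.00143492,
       -0.00091338]), 'joint_torque': array([ 1.43707580e-04, -4.15252447e+01, -2.76667070e+01, -1.74997494e-04,
        1.01000658e-02, -1.14578896e-05]), 'tool_pos': array([6.24195959e-01, 3.35328615e-06, 2.41053174e-01]), 'tcp_rot': array([-0.00086537,  0.70710628,  0.70710636, -0.00074931]), 'wrist_force': array([-0.18919732, -1.30583768, -0.27110744]), 'ft_torque': array([-0.01683472, -0.03005755, -0.00434549]), 'grasp_force': 0.0, 'opening': 0.08558506296889652} 0.011
scene {'fx': 583.9542252798647, 'fy': 583.9542252798647, 'cx': 323.32285987676863, 'cy': 248.44058057217188, 'origin': array([1.09176247, 0.68685059, 0.8301119 ]), 'orientation': array([0.27538793, 0.13142661, 0.43465173, 0.84732899]), 'shot': 1}
gate_knob 0.94 [327.7, 255.3, 350.4, 292.0] 340.779381443299 273.11340206185565 [0.5756 0.0006 0.149 ]
meter 0.8 [251.8, 194.1, 380.6, 324.1]
[... 538 characters left out ...]
1.6, 171.8, 322.1, 201.1] 315.55115511551156 186.7161716171617 [ 0.5723 -0.1081  0.241 ]
gate_knob 0.94 [302.5, 246.8, 327.4, 290.0] 309.1531986531987 267.2154882154882 [0.5525 0.0007 0.149 ]
meter 0.78 [268.9, 174.2, 400.4, 322.4] 339.78480586203995 248.95409753221594 [ 0.5294 -0.121   0.1   ]
cup 0.5 [331.8, 268.6, 343.6, 270.9] 336.4074074074074 270.77777777777777 [ 0.539  -0.1346  0.03  ]
mug 0.74 [365.3, 180.8, 384.7, 219.4] 378.38110749185665 196.11074918566774 [ 0.5047 -0.4214  0.045 ]
glaze 0.96 [240.6, 216.7, 274.7, 270.7] 258.8309953239813 243.31128924515698 [ 0.7151 -0.1485  0.055 ]
rib 0.97 [410.5, 214.7, 448.1, 243.6] 430.7088186356073 227.0216306156406 [ 0.3661 -0.3804  0.004 ]
```

```bash
python3 - <<'E'
import cv2,numpy as np
a=cv2.imread("pics/scene0.png")[170:350,200:440]
b=cv2.imread("pics/side0.png")[140:340,220:460]
a=cv2.resize(a,(400,300),interpolation=2);b=cv2.resize(b,(400,333),interpolation=2)
o=np.zeros((333,800,3),np.uint8);o[:300,:400]=a;o[:333,400:]=b
cv2.imwrite("pics/v1.png",o)
E
```

```text
(no output)
```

View pics/v1.png

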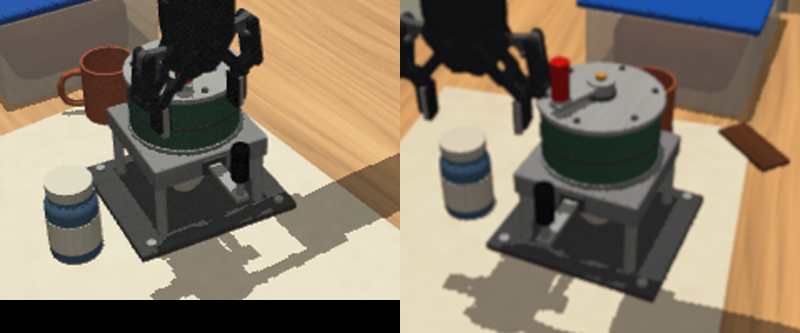

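The view shows the gripper hiding part of the meter from the scene camera. The knob is at about (344,268) in scene and (306,262) in side. In the side view the red grip is at (316,187) and the cap bolt at about (340,186). I'll raise the arm out of the way before measuring.

Call:
move_arm(
  targets=[
    [[0,0,0,-0.06,0],[0,0,0,-0.12,0],[0,0,-0.05,-0.16,0],[0,-0.05,-0.1,-0.18,0],[0,-0.1,-0.15,-0.2,0],[0,-0.1,-0.17,-0.2,0],[0,-0.1,-0.17,-0.2,0]],
  ],
)

```text
clock: 1.78
tool_pos: [0.4536, -0.1011, 0.4439]
tcp_rot: [0.001, 0.708, 0.706, 0.001]
wrist_force: [0.2, 0.6, -0.6]
opening: 0.0856
grasp_force: 0.0
```

```bash
python3 - <<'E'
from h import *
from station import env,capture,order,spotter
s=env.state(); print(s["tool_pos"],s["clock"])
import pickle
P={}
for n in ["scene","side","wrist"]:
    p=capture(n); save(p,n+"1.png"); P[n]=p
    for t in ["crank_grip","gate_knob","crank","meter","cup"]:
        for r in spotter.outline_of(p,t)[:1]:
            v,u=np.nonzero(r["pixels"]); print(n,t,round(r["score"],2),r["bbox"],u.mean().round(1),v.mean().round(1))
pickle.dump(P,open("P.pkl","wb"))
a=P["scene"]["color"][170:350,220:400];b=P["side"]["color"][150:330,250:430]
c=P["wrist"]["color"][:,:,:]
o=np.hstack([cv2.resize(x,(400,400),interpolation=2) for x in (a,b)])
o=np.vstack([o,np.zeros((200,800,3),np.uint8)]);o[400:,:267]=cv2.resize(c,(267,200))
cv2.imwrite("pics/v2.png",o[:,:,::-1])
E
```

```text
[ 0.45362908 -0.10105895  0.44389849] 1.775
scene crank_grip 0.7 [304.7, 192.9, 316.0, 221.2] 310.2 206.5
scene gate_knob 0.61 [324.5, 253.9, 350.3, 292.2] 341.0 273.6
scene meter 0.63 [251.4, 192.3, 379.8, 324.9] 310.8 259.3
scene cup 0.53 [305.2, 277.3, 321.6, 282.8] 312.6 280.6
side crank_grip 0.8 [310.8, 174.8, 324.9, 202.7] 314.8 186.1
side gate_knob 0.94 [302.6, 244.9, 325.9, 290.8] 309.3 266.7
side crank 0.66 [306.7, 171.4, 348.9, 207.7] 324.6 190.1
side meter 0.83 [267.3, 174.5, 402.8, 321.9] 339.4 248.8
side cup 0.64 [327.0, 267.4, 341.3, 272.7] 334.5 270.4
wrist crank_grip 0.71 [408.3, 209.2, 448.1, 240.2] 429.9 224.6
wrist gate_knob 0.56 [377.7, 119.2, 417.8, 179.1] 395.9 144.6
wrist crank 0.73 [376.0, 205.8, 449.7, 275.9] 408.8 239.4
wrist meter 0.84 [293.6, 118.7, 445.1, 309.6] 373.1 226.0
```

View pics/v2.png

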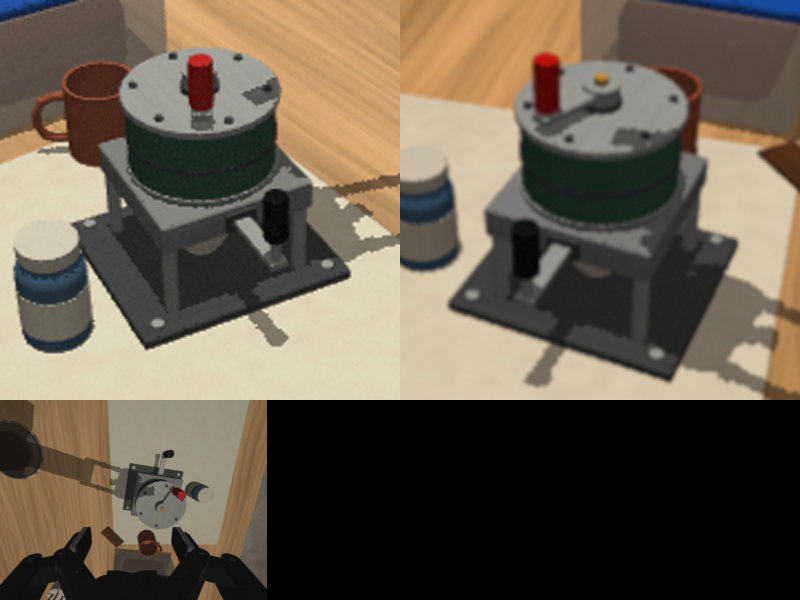

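The grip, knob and cap are now clear in all three views. Scene has the knob centre at (344,268), the grip at (310,208) and cap edges at u=274 and 346.5. Side has the knob at (306.5,263), the grip at (316,188) and cap edges at u=301 and 380.5. Next I fit the meter pose and crank angle.

```bash
cat > fit.py <<'E'
from h import *
import pickle
from scipy.optimize import least_squares
P=pickle.load(open("P.pkl","rb"))
obs={}
for n,g in [("scene",(298,185,325,225)),("side",(305,168,330,206)),("wrist",(400,200,455,245))]:
    c=P[n]["color"].astype(int); m=(c[...,0]>90)&(c[...,1]<0.35*c[...,0])
    M=np.zeros_like(m);M[g[1]:g[3],g[0]:g[2]]=m[g[1]:g[3],g[0]:g[2]]
    v,u=np.nonzero(M); obs[n,"g"]=(u.min(),u.max()+1,v.min(),v.max()+1)
for n,g in [("scene",(334,250,355,285)),("side",(296,244,315,280))]:
    c=P[n]["color"].astype(int).max(2)<38
    M=np.zeros_like(c);M[g[1]:g[3],g[0]:g[2]]=c[g[1]:g[3],g[0]:g[2]]
    k,l,st,_=cv2.connectedComponentsWithStats(M.astype(np.uint8)); i=1+st[1:,4].argmax()
    x,y,w,h,_=st[i]; obs[n,"k"]=(x,x+w,y,y+h)
th=np.linspace(0,2*np.pi,60)
def cyl(x,y,r,z0,z1):
    return [(x+r*np.cos(t),y+r*np.sin(t),z) for t in th for z in (z0,z1)]
def bb(p,pts):
    q=np.array([proj(p,X) for X in pts]); return np.r_[q[:,0].min(),q[:,0].max(),q[:,1].min(),q[:,1].max()]
def res(s,full=False):
    x,y,w,a=s; r={}
    g=cyl(x+.06*np.cos(a),y+.06*np.sin(a),.011,.218,.264)
    k=cyl(x-.145*np.sin(w),y+.145*np.cos(w),.011,.126,.172)
    for (n,t),o in obs.items(): r[n,t]=(bb(P[n],g if t=="g" else k)-o)*(1 if n!="wrist" else .5)
    for n,e in [("scene",(274,346.5)),("side",(301.3,380.5))]:
        r[n,"cap"]=bb(P[n],cyl(x,y,.074,.198,.198))[:2]-e
    return r if full else np.concatenate(list(r.values()))
f=least_squares(res,[.55,-.13,0,.5],loss="soft_l1")
x,y,w,a=f.x;print(obs);print("meter",f.x.round(4),"deg",np.degrees(f.x[2:]).round(1))
for k,v in res(f.x,True).items():print(k,v.round(1))
print("grip",x+.06*np.cos(a),y+.06*np.sin(a),"knob",x-.145*np.sin(w),y+.145*np.cos(w))
E
python3 fit.py
```

```text
{('scene', 'g'): (np.int64(305), np.int64(315), np.int64(195), np.int64(201)), ('side', 'g'): (np.int64(310), np.int64(321), np.int64(174), np.int64(181)), ('wrist', 'g'): (np.int64(425), np.int64(446), np.int64(219), np.int64(239)), ('scene', 'k'): (np.int32(337), np.int32(351), np.int32(255), np.int32(280)), ('side', 'k'): (np.int32(300), np.int32(314), np.int32(249), np.int32(280))}
meter [ 0.537  -0.153  -0.1546  0.9435] deg [-8.9 54.1]
('scene', 'g') [-2.1  0.2 -1.4 19.3]
('side', 'g') [-1.6  0.4 -0.8 21.2]
('wrist', 'g') [-7.   0.5 -5.7 -0. ]
('scene', 'k') [ 1.6 -0.7 -1.   0.3]
('side', 'k') [ 0.3 -0.1 -0.9 -3. ]
('scene', 'cap') [0.1 0.5]
('side', 'cap') [ 0.1 -0. ]
grip 0.5722023248703282 -0.10442876194438133 knob 0.5593178178781314 -0.009737130722945686
```

```bash
sed -i 's/(c\[...,0\]>90)&(c\[...,1\]<0.35\*c\[...,0\])/(c[...,0]>50)\&(c[...,1]<0.45*c[...,0])/' fit.py; python3 fit.py
```

```text
{('scene', 'g'): (np.int64(305), np.int64(316), np.int64(194), np.int64(220)), ('side', 'g'): (np.int64(310), np.int64(322), np.int64(174), np.int64(201)), ('wrist', 'g'): (np.int64(414), np.int64(447), np.int64(211), np.int64(240)), ('scene', 'k'): (np.int32(337), np.int32(351), np.int32(255), np.int32(280)), ('side', 'k'): (np.int32(300), np.int32(314), np.int32(249), np.int32(280))}
meter [ 0.537  -0.1531 -0.1549  0.9608] deg [-8.9 55. ]
('scene', 'g') [-1.6 -0.3 -0.4  0.3]
('side', 'g') [-1.2 -0.2 -0.6  1.4]
('wrist', 'g') [-1.8 -0.5 -1.9 -0.8]
('scene', 'k') [ 1.5 -0.8 -1.   0.2]
('side', 'k') [ 0.3 -0.1 -0.9 -3. ]
('scene', 'cap') [0.1 0.5]
('side', 'cap') [ 0.2 -0. ]
grip 0.5713351261893174 -0.10393723531316562 knob 0.559332702405128 -0.00985127161171459
```

Call:
move_arm(
  targets=[
    [[1,0.03,0.05,0,0],[1,0.057,0.1,0.03,0],[1,0.057,0.1,0.09,0],[1,0.057,0.1,0.15,0],[1,0.057,0.1,0.21,0],[1,0.057,0.1,0.25,0],[1,0.057,0.1,0.28,0],[1,0.057,0.1,0.293,0],[1,0.057,0.1,0.293,0]],
  ],
)

```text
clock: 3.8
tool_pos: [0.5547, -0.043, 0.1488]
tcp_rot: [-0.001, 0.707, 0.707, -0.0]
wrist_force: [0.3, 0.5, -0.4]
opening: -0.0002
grasp_force: 0.0
```

```bash
python3 - <<'E'
from h import *
from station import env,capture
p=capture("scene");q=capture("side")
o=np.hstack([cv2.resize(x,(400,400),interpolation=2) for x in (p["color"][130:330,220:420],q["color"][110:310,230:430])])
cv2.imwrite("pics/v3.png",o[:,:,::-1]); print(env.state()["tool_pos"])
E
```

```text
[ 0.55626498 -0.04325073  0.15074247]
```

View pics/v3.png

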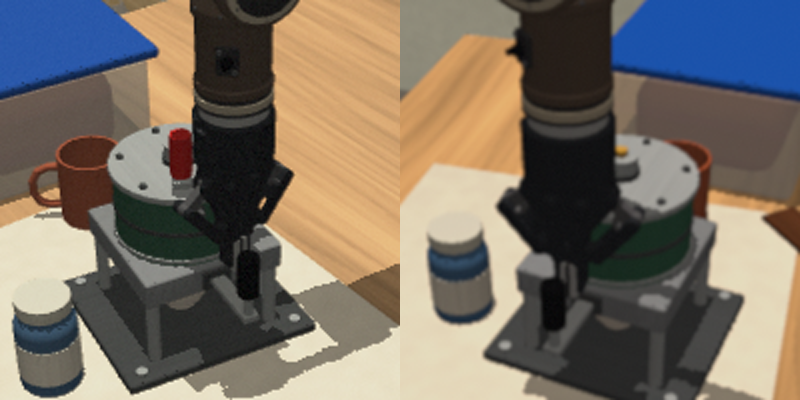

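The closed fingers stand between the knob and the hopper, with the knob at about (247,275) in the scene crop. Next I push the gate outward.

Call:
move_arm(
  targets=[
    [[1,0.008,0.001,0,0],[1,0.016,0.0025,0,0],[1,0.024,0.004,0,0],[1,0.032,0.005,0,0],[1,0.04,0.006,0,0],[1,0.047,0.007,0,0],[1,0.053,0.008,0,0],[1,0.057,0.009,0,0],[1,0.058,0.009,0,0]],
  ],
)

```text
clock: 5.03
tool_pos: [0.5638, 0.0149, 0.1491]
tcp_rot: [0.0, 0.707, 0.707, -0.0]
wrist_force: [1.3, -5.1, 1.4]
opening: -0.0
grasp_force: 2.5
```

Call:
move_arm(
  targets=[
    [[1,0.002,0,0,0],[1,0.002,0,0,0]],
  ],
)

```text
clock: 5.28
tool_pos: [0.5638, 0.015, 0.1491]
tcp_rot: [0.001, 0.707, 0.707, -0.002]
wrist_force: [-0.1, -9.1, 2.2]
opening: -0.0001
grasp_force: 4.2
```

Call:
move_arm(
  targets=[
    [[1,0.002,0,0,0],[1,0.002,0,0,0]],
  ],
)

```text
clock: 5.52
tool_pos: [0.5638, 0.0151, 0.1492]
tcp_rot: [0.002, 0.707, 0.708, -0.003]
wrist_force: [1.3, -13.9, 1.8]
opening: -0.0003
grasp_force: 6.7
```

```bash
cat > push.py <<'E'
import numpy as np,sys
O=np.array([.537,-.153])
def centre(a,gap=0):
    t=np.array([np.sin(a),-np.cos(a)])
    h=np.array([.0145,.0125])*np.tanh(t/.25)
    return O+.06*np.array([np.cos(a),np.sin(a)])-h-(.011+gap)*t
def rows(a0,a1,n,gap0=0,cmd=None):
    c=centre(a0,gap0) if cmd is None else np.array(cmd)
    return [[1]+[round(float(v),3) for v in ((centre(a)-c)[::-1])]+[0,0] for a in np.linspace(a0,a1,n+1)[1:]]
if __name__=="__main__":
    print("start",centre(.961,.010))
    print("to .961-.5",rows(.961,.461,5,.010))
    a=.461
    for k in range(17):
        print(k+1,round(a,3),"->",round(a-.2,3),rows(a,a-.2,2)); a-=.2
E
python3 push.py
```

```text
start [ 0.53968805 -0.07954078]
to .961-.5 [[1, -0.008, 0.014, 0, 0], [1, -0.012, 0.019, 0, 0], [1, -0.015, 0.024, 0, 0], [1, -0.02, 0.028, 0, 0], [1, -0.024, 0.032, 0, 0]]
1 0.461 -> 0.261 [[1, -0.005, 0.004, 0, 0], [1, -0.01, 0.009, 0, 0]]
2 0.261 -> 0.061 [[1, -0.006, 0.005, 0, 0], [1, -0.011, 0.012, 0, 0]]
3 0.061 -> -0.139 [[1, -0.006, 0.007, 0, 0], [1, -0.012, 0.012, 0, 0]]
4 -0.139 -> -0.339 [[1, -0.006, 0.003, 0, 0], [1, -0.012, 0.005, 0, 0]]
5 -0.339 -> -0.539 [[1, -0.006, -0.0, 0, 0], [1, -0.012, -0.002, 0, 0]]
6 -0.539 -> -0.739 [[1, -0.006, -0.002, 0, 0], [1, -0.011, -0.005, 0, 0]]
7 -0.739 -> -0.939 [[1, -0.005, -0.003, 0, 0], [1, -0.01, -0.007, 0, 0]]
8 -0.939 -> -1.139 [[1, -0.004, -0.004, 0, 0], [1, -0.009, -0.009, 0, 0]]
9 -1.139 -> -1.339 [[1, -0.004, -0.005, 0, 0], [1, -0.009, -0.011, 0, 0]]
10 -1.339 -> -1.539 [[1, -0.005, -0.006, 0, 0], [1, -0.011, -0.012, 0, 0]]
11 -1.539 -> -1.739 [[1, -0.006, -0.006, 0, 0], [1, -0.01, -0.012, 0, 0]]
12 -1.739 -> -1.939 [[1, -0.002, -0.006, 0, 0], [1, -0.003, -0.012, 0, 0]]
13 -1.939 -> -2.139 [[1, 0.001, -0.006, 0, 0], [1, 0.002, -0.012, 0, 0]]
14 -2.139 -> -2.339 [[1, 0.002, -0.006, 0, 0], [1, 0.005, -0.011, 0, 0]]
15 -2.339 -> -2.539 [[1, 0.004, -0.005, 0, 0], [1, 0.008, -0.01, 0, 0]]
16 -2.539 -> -2.739 [[1, 0.005, -0.004, 0, 0], [1, 0.009, -0.009, 0, 0]]
17 -2.739 -> -2.939 [[1, 0.005, -0.004, 0, 0], [1, 0.011, -0.009, 0, 0]]
```

Call:
move_arm(
  targets=[
    [[1,-0.012,0,0,0],[1,-0.012,0,-0.05,0],[1,-0.012,0,-0.11,0],[1,-0.012,0,-0.17,0],[1,-0.012,0,-0.17,0]],
  ],
)

```text
clock: 6.15
tool_pos: [0.5668, 0.0077, 0.3255]
tcp_rot: [0.003, 0.707, 0.707, 0.004]
wrist_force: [-0.1, 0.5, -0.5]
opening: 0.0003
grasp_force: 0.0
```

Call:
move_arm(
  targets=[
    [[1,-0.044,-0.012,0,0],[1,-0.087,-0.024,0,0],[1,-0.087,-0.024,0.03,0],[1,-0.087,-0.024,0.06,0],[1,-0.087,-0.024,0.081,0],[1,-0.087,-0.024,0.081,0],[1,-0.087,-0.024,0.081,0]],
  ],
)

```text
clock: 7.02
tool_pos: [0.5399, -0.0797, 0.2381]
tcp_rot: [-0.001, 0.707, 0.707, 0.0]
wrist_force: [-0.4, -1.0, 0.1]
opening: -0.0003
grasp_force: 0.0
```

```bash
python3 - <<'E'
from h import *
from station import env,capture
p=capture("scene");q=capture("side")
o=np.hstack([cv2.resize(x,(400,400),interpolation=2) for x in (p["color"][130:290,240:400],q["color"][110:270,240:400])])
cv2.imwrite("pics/v4.png",o[:,:,::-1]); print(env.state()["tool_pos"])
E
```

```text
[ 0.54063624 -0.07991733  0.23925151]
```

View pics/v4.png

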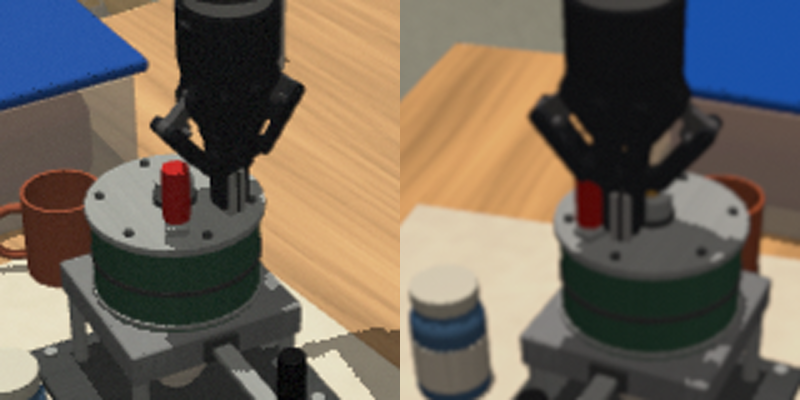

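Pusher is behind the grip (grip at about (176,190) in the scene crop, fingers at about (237,190)), and the gate bar is out. I'll raise it 6 mm and begin the gentle push.

Call:
move_arm(
  targets=[
    [[1,0,0,-0.006,0],[1,-0.008,0.014,-0.006,0],[1,-0.012,0.019,-0.006,0],[1,-0.015,0.024,-0.006,0],[1,-0.02,0.028,-0.006,0],[1,-0.024,0.032,-0.006,0],[1,-0.024,0.032,-0.006,0]],
  ],
)

```text
clock: 8.0
tool_pos: [0.5721, -0.1045, 0.2441]
tcp_rot: [0.0, 0.707, 0.707, -0.0]
wrist_force: [0.5, 0.7, 0.2]
opening: 0.0001
grasp_force: 0.0
```

```bash
cat > look.py <<'E'
from h import *
from station import env,capture
import pickle,sys
from fit import bb,cyl
from scipy.optimize import minimize_scalar
s=env.state();print(s["clock"],s["tool_pos"].round(4),s["wrist_force"].round(1))
E
python3 - <<'E'
from h import *
from station import env,capture
p=capture("scene");q=capture("side")
o=np.hstack([cv2.resize(x,(400,400),interpolation=2) for x in (p["color"][130:290,240:400],q["color"][110:270,240:400])])
cv2.imwrite("pics/v5.png",o[:,:,::-1]); s=env.state();print(s["tool_pos"],s["wrist_force"])
E
```

```text
[ 0.57182009 -0.10415789  0.24410585] [-0.50946898  0.53648755  0.54055979]
```

View pics/v5.png

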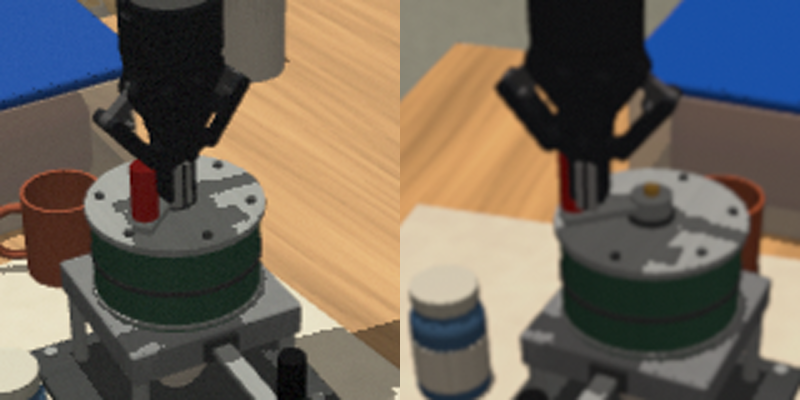

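The grip, at about (145,190) in the scene crop, moved ahead of the fingers freely. I'll regenerate the small search steps without rounding drift.

```bash
cat > plan.py <<'E'
from push import *
import sys
cx,cy,a,step,n,calls=[float(v) for v in sys.argv[1:]]
c=np.array([cx,cy])
for k in range(int(calls)):
    r=[]
    for i in range(int(n)):
        a-=step; d=np.round(centre(a)-c,3); r.append([1,float(d[1]),float(d[0]),0,0])
    c=c+d; print(round(a,3),c.round(3),r)
E
python3 plan.py .572 -.104 .461 .1 2 17
```

```text
0.261 [ 0.581 -0.114] [[1, -0.005, 0.004, 0, 0], [1, -0.01, 0.009, 0, 0]]
0.061 [ 0.593 -0.126] [[1, -0.006, 0.005, 0, 0], [1, -0.012, 0.012, 0, 0]]
-0.139 [ 0.605 -0.138] [[1, -0.006, 0.007, 0, 0], [1, -0.012, 0.012, 0, 0]]
-0.339 [ 0.61 -0.15] [[1, -0.006, 0.004, 0, 0], [1, -0.012, 0.005, 0, 0]]
-0.539 [ 0.608 -0.162] [[1, -0.006, -0.0, 0, 0], [1, -0.012, -0.002, 0, 0]]
-0.739 [ 0.603 -0.173] [[1, -0.005, -0.002, 0, 0], [1, -0.011, -0.005, 0, 0]]
-0.939 [ 0.596 -0.183] [[1, -0.005, -0.003, 0, 0], [1, -0.01, -0.007, 0, 0]]
-1.139 [ 0.587 -0.191] [[1, -0.004, -0.005, 0, 0], [1, -0.008, -0.009, 0, 0]]
-1.339 [ 0.576 -0.2  ] [[1, -0.004, -0.006, 0, 0], [1, -0.009, -0.011, 0, 0]]
-1.539 [ 0.564 -0.211] [[1, -0.005, -0.006, 0, 0], [1, -0.011, -0.012, 0, 0]]
-1.739 [ 0.552 -0.221] [[1, -0.006, -0.006, 0, 0], [1, -0.01, -0.012, 0, 0]]
-1.939 [ 0.54  -0.224] [[1, -0.003, -0.006, 0, 0], [1, -0.003, -0.012, 0, 0]]
-2.139 [ 0.528 -0.222] [[1, 0.001, -0.006, 0, 0], [1, 0.002, -0.012, 0, 0]]
-2.339 [ 0.518 -0.216] [[1, 0.003, -0.005, 0, 0], [1, 0.006, -0.01, 0, 0]]
-2.539 [ 0.508 -0.209] [[1, 0.003, -0.005, 0, 0], [1, 0.007, -0.01, 0, 0]]
-2.739 [ 0.499 -0.199] [[1, 0.005, -0.004, 0, 0], [1, 0.01, -0.009, 0, 0]]
-2.939 [ 0.49  -0.188] [[1, 0.005, -0.004, 0, 0], [1, 0.011, -0.009, 0, 0]]
```

Call:
move_arm(
  targets=[
    [[1,-0.005,0.004,0,0],[1,-0.01,0.009,0,0]],
  ],
)

```text
clock: 8.35
tool_pos: [0.5811, -0.1143, 0.2443]
tcp_rot: [-0.0, 0.707, 0.707, -0.0]
wrist_force: [-0.1, 0.2, 0.0]
opening: -0.0001
grasp_force: 0.3
```

Call:
move_arm(
  targets=[
    [[1,-0.006,0.005,0,0],[1,-0.012,0.012,0,0]],
  ],
)

```text
clock: 8.6
tool_pos: [0.5934, -0.1266, 0.2443]
tcp_rot: [0.0, 0.707, 0.707, 0.0]
wrist_force: [-0.4, -0.1, -0.8]
opening: 0.0002
grasp_force: 0.1
```

Call:
move_arm(
  targets=[
    [[1,-0.006,0.007,0,0],[1,-0.012,0.012,0,0]],
  ],
)

```text
clock: 8.85
tool_pos: [0.6056, -0.1385, 0.2443]
tcp_rot: [0.0, 0.707, 0.707, 0.0]
wrist_force: [0.0, 0.5, -0.3]
opening: 0.0001
grasp_force: 0.2
```

Call:
move_arm(
  targets=[
    [[1,-0.006,0.004,0,0],[1,-0.012,0.005,0,0]],
  ],
)

```text
clock: 9.1
tool_pos: [0.6117, -0.1479, 0.2444]
tcp_rot: [-0.001, 0.707, 0.707, 0.003]
wrist_force: [4.6, 6.0, -0.2]
opening: -0.0002
grasp_force: 4.0
```

Call:
move_arm(
  targets=[
    [[1,-0.006,0,0,0],[1,-0.012,-0.002,0,0]],
  ],
)

```text
clock: 9.35
tool_pos: [0.6107, -0.1597, 0.2446]
tcp_rot: [0.001, 0.707, 0.707, 0.004]
wrist_force: [5.8, 5.9, -1.4]
opening: 0.0002
grasp_force: 4.1
```

The load came on between −0.139 and −0.339 rad, so I take −0.22 as the take-up angle. Now I plan the long wind.

```bash
python3 plan.py .608 -.162 -.539 .15 10 8
```

```text
-2.039 [ 0.534 -0.223] [[1, -0.008, -0.003, 0, 0], [1, -0.016, -0.008, 0, 0], [1, -0.023, -0.014, 0, 0], [1, -0.029, -0.021, 0, 0], [1, -0.036, -0.029, 0, 0], [1, -0.043, -0.038, 0, 0], [1, -0.052, -0.047, 0, 0], [1, -0.059, -0.056, 0, 0], [1, -0.062, -0.065, 0, 0], [1, -0.061, -0.074, 0, 0]]
-3.539 [ 0.464 -0.152] [[1, 0.002, -0.008, 0, 0], [1, 0.007, -0.016, 0, 0], [1, 0.012, -0.024, 0, 0], [1, 0.019, -0.03, 0, 0], [1, 0.026, -0.037, 0, 0], [1, 0.035, -0.044, 0, 0], [1, 0.043, -0.053, 0, 0], [1, 0.052, -0.063, 0, 0], [1, 0.062, -0.069, 0, 0], [1, 0.071, -0.07, 0, 0]]
-5.039 [ 0.531 -0.082] [[1, 0.008, 0.002, 0, 0], [1, 0.017, 0.006, 0, 0], [1, 0.024, 0.011, 0, 0], [1, 0.031, 0.017, 0, 0], [1, 0.038, 0.024, 0, 0], [1, 0.044, 0.032, 0, 0], [1, 0.051, 0.04, 0, 0], [1, 0.061, 0.049, 0, 0], [1, 0.068, 0.058, 0, 0], [1, 0.07, 0.067, 0, 0]]
-6.539 [ 0.609 -0.145] [[1, -0.001, 0.009, 0, 0], [1, -0.004, 0.018, 0, 0], [1, -0.008, 0.026, 0, 0], [1, -0.014, 0.033, 0, 0], [1, -0.02, 0.04, 0, 0], [1, -0.028, 0.046, 0, 0], [1, -0.036, 0.053, 0, 0], [1, -0.045, 0.063, 0, 0], [1, -0.054, 0.073, 0, 
[... 456 characters left out ...]
2, -0.041, 0, 0], [1, 0.019, -0.048, 0, 0], [1, 0.026, -0.054, 0, 0], [1, 0.035, -0.062, 0, 0], [1, 0.043, -0.072, 0, 0], [1, 0.052, -0.081, 0, 0]]
-11.039 [ 0.514 -0.09 ] [[1, 0.01, -0.005, 0, 0], [1, 0.019, -0.006, 0, 0], [1, 0.027, -0.004, 0, 0], [1, 0.036, 0.0, 0, 0], [1, 0.043, 0.005, 0, 0], [1, 0.05, 0.011, 0, 0], [1, 0.056, 0.019, 0, 0], [1, 0.063, 0.027, 0, 0], [1, 0.07, 0.035, 0, 0], [1, 0.08, 0.044, 0, 0]]
-12.539 [ 0.595 -0.128] [[1, 0.006, 0.009, 0, 0], [1, 0.008, 0.018, 0, 0], [1, 0.007, 0.027, 0, 0], [1, 0.004, 0.036, 0, 0], [1, -0.001, 0.044, 0, 0], [1, -0.006, 0.051, 0, 0], [1, -0.013, 0.057, 0, 0], [1, -0.021, 0.064, 0, 0], [1, -0.029, 0.071, 0, 0], [1, -0.038, 0.081, 0, 0]]
```

Call:
move_arm(
  targets=[
    [[1,-0.008,-0.003,0,0],[1,-0.016,-0.008,0,0],[1,-0.023,-0.014,0,0],[1,-0.029,-0.021,0,0],[1,-0.036,-0.029,0,0],[1,-0.043,-0.038,0,0],[1,-0.052,-0.047,0,0],[1,-0.059,-0.056,0,0],[1,-0.062,-0.065,0,0],[1,-0.061,-0.074,0,0]],
  ],
)

```text
clock: 10.6
tool_pos: [0.5368, -0.2258, 0.245]
tcp_rot: [0.005, 0.707, 0.707, 0.001]
wrist_force: [5.3, -5.1, -3.4]
opening: -0.0001
grasp_force: 4.0
```

```bash
python3 - <<'E'
from h import *
from station import env,capture
p=capture("scene");q=capture("side")
o=np.hstack([cv2.resize(x,(400,400),interpolation=2) for x in (p["color"][130:290,240:400],q["color"][110:270,240:400])])
cv2.imwrite("pics/v6.png",o[:,:,::-1]); s=env.state();print(s["tool_pos"],s["wrist_force"])
E
```

```text
[ 0.535626   -0.22588513  0.24502172] [ 3.26249701 -5.67921535 -3.65294399]
```

View pics/v6.png

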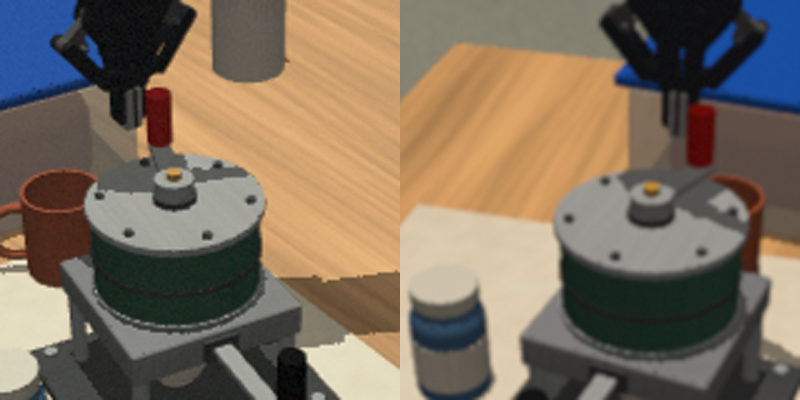

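Grip at about (158,117) in the scene crop is still touching the fingers, but contact sits slightly outward. I'll tighten the path radius by 3 mm for the rest and return to the original path at the end.

```bash
sed -i 's/def centre(a,gap=0):/RR=.06\ndef centre(a,gap=0):/; s/O+.06\*np.array/O+RR*np.array/' push.py
sed -i 's/^import sys/import sys, push/; s/^c=np/push.RR=.057 if float(sys.argv[6])<9 else .06\nc=np/' plan.py
python3 plan.py .534 -.223 -2.039 .15 10 6; 
```

```text
-3.539 [ 0.467 -0.154] [[1, 0.005, -0.007, 0, 0], [1, 0.009, -0.014, 0, 0], [1, 0.014, -0.021, 0, 0], [1, 0.02, -0.028, 0, 0], [1, 0.028, -0.034, 0, 0], [1, 0.035, -0.041, 0, 0], [1, 0.044, -0.05, 0, 0], [1, 0.052, -0.06, 0, 0], [1, 0.061, -0.066, 0, 0], [1, 0.069, -0.067, 0, 0]]
-5.039 [ 0.53  -0.085] [[1, 0.009, 0.002, 0, 0], [1, 0.017, 0.005, 0, 0], [1, 0.024, 0.01, 0, 0], [1, 0.031, 0.015, 0, 0], [1, 0.037, 0.022, 0, 0], [1, 0.043, 0.03, 0, 0], [1, 0.051, 0.038, 0, 0], [1, 0.06, 0.046, 0, 0], [1, 0.067, 0.055, 0, 0], [1, 0.069, 0.063, 0, 0]]
-6.539 [ 0.606 -0.144] [[1, -0.0, 0.009, 0, 0], [1, -0.003, 0.017, 0, 0], [1, -0.007, 0.025, 0, 0], [1, -0.013, 0.032, 0, 0], [1, -0.019, 0.038, 0, 0], [1, -0.026, 0.044, 0, 0], [1, -0.034, 0.051, 0, 0], [1, -0.042, 0.061, 0, 0], [1, -0.051, 0.071, 0, 0], [1, -0.059, 0.076, 0, 0]]
-8.039 [ 0.552 -0.219] [[1, -0.009, 0.001, 0, 0], [1, -0.017, -0.001, 0, 0], [1, -0.025, -0.004, 0, 0], [1, -0.032, -0.009, 0, 0], [1, -0.039, -0.015, 0, 0], [1, -0.045, -0.021, 0, 0], [1, -0.051, -0.029, 0, 0], [1, -0.059, -0.037, 0, 0], [1, -0.068, -0.046, 0, 0], [1, -0.075, -0.054, 0, 0]]
-9.539 [ 0.473 -0.17 ] [[1, -0.002, -0.009, 0, 0], [1, -0.001, -0.017, 0, 0], [1, 0.001, -0.026, 0, 0], [1, 0.005, -0.033, 0, 0], [1, 0.011, -0.04, 0, 0], [1, 0.017, -0.046, 0, 0], [1, 0.024, -0.053, 0, 0], [1, 0.032, -0.06, 0, 0], [1, 0.04, -0.07, 0, 0], [1, 0.049, -0.079, 0, 0]]
-11.039 [ 0.514 -0.093] [[1, 0.009, -0.005, 0, 0], [1, 0.017, -0.006, 0, 0], [1, 0.026, -0.004, 0, 0], [1, 0.034, -0.001, 0, 0], [1, 0.041, 0.004, 0, 0], [1, 0.047, 0.01, 0, 0], [1, 0.054, 0.017, 0, 0], [1, 0.06, 0.024, 0, 0], [1, 0.067, 0.033, 0, 0], [1, 0.077, 0.041, 0, 0]]
```

Call:
move_arm(
  targets=[
    [[1,0.005,-0.007,0,0],[1,0.009,-0.014,0,0],[1,0.014,-0.021,0,0],[1,0.02,-0.028,0,0],[1,0.028,-0.034,0,0],[1,0.035,-0.041,0,0],[1,0.044,-0.05,0,0],[1,0.052,-0.06,0,0],[1,0.061,-0.066,0,0],[1,0.069,-0.067,0,0]],
  ],
)

```text
clock: 11.95
tool_pos: [0.4665, -0.1571, 0.245]
tcp_rot: [0.003, 0.707, 0.707, -0.003]
wrist_force: [-0.1, -7.7, -0.8]
opening: -0.0002
grasp_force: 3.8
```

Call:
move_arm(
  targets=[
    [[1,0.009,0.002,0,0],[1,0.017,0.005,0,0],[1,0.024,0.01,0,0],[1,0.031,0.015,0,0],[1,0.037,0.022,0,0],[1,0.043,0.03,0,0],[1,0.051,0.038,0,0],[1,0.06,0.046,0,0],[1,0.067,0.055,0,0],[1,0.069,0.063,0,0]],
  ],
)

```text
clock: 13.2
tool_pos: [0.5274, -0.0839, 0.2441]
tcp_rot: [-0.003, 0.707, 0.707, -0.002]
wrist_force: [-7.5, 3.4, 4.4]
opening: -0.0001
grasp_force: 4.1
```

Call:
move_arm(
  targets=[
    [[1,0,0.009,0,0],[1,-0.003,0.017,0,0],[1,-0.007,0.025,0,0],[1,-0.013,0.032,0,0],[1,-0.019,0.038,0,0],[1,-0.026,0.044,0,0],[1,-0.034,0.051,0,0],[1,-0.042,0.061,0,0],[1,-0.051,0.071,0,0],[1,-0.059,0.076,0,0]],
  ],
)

```text
clock: 14.45
tool_pos: [0.606, -0.1412, 0.2439]
tcp_rot: [-0.003, 0.707, 0.707, 0.002]
wrist_force: [-0.8, 6.8, 0.7]
opening: 0.0001
grasp_force: 3.8
```

Call:
move_arm(
  targets=[
    [[1,-0.009,0.001,0,0],[1,-0.017,-0.001,0,0],[1,-0.025,-0.004,0,0],[1,-0.032,-0.009,0,0],[1,-0.039,-0.015,0,0],[1,-0.045,-0.021,0,0],[1,-0.051,-0.029,0,0],[1,-0.059,-0.037,0,0],[1,-0.068,-0.046,0,0],[1,-0.075,-0.054,0,0]],
  ],
)

```text
clock: 15.7
tool_pos: [0.5549, -0.2188, 0.2444]
tcp_rot: [0.003, 0.707, 0.707, 0.003]
wrist_force: [7.3, 1.1, -4.4]
opening: -0.0
grasp_force: 3.8
```

Call:
move_arm(
  targets=[
    [[1,-0.002,-0.009,0,0],[1,-0.001,-0.017,0,0],[1,0.001,-0.026,0,0],[1,0.005,-0.033,0,0],[1,0.011,-0.04,0,0],[1,0.017,-0.046,0,0],[1,0.024,-0.053,0,0],[1,0.032,-0.06,0,0],[1,0.04,-0.07,0,0],[1,0.049,-0.079,0,0]],
  ],
)

```text
clock: 16.95
tool_pos: [0.4736, -0.1734, 0.245]
tcp_rot: [0.004, 0.707, 0.707, -0.002]
wrist_force: [0.5, -7.8, -1.5]
opening: -0.0001
grasp_force: 3.8
```

Call:
move_arm(
  targets=[
    [[1,0.009,-0.005,0,0],[1,0.017,-0.006,0,0],[1,0.026,-0.004,0,0],[1,0.034,-0.001,0,0],[1,0.041,0.004,0,0],[1,0.047,0.01,0,0],[1,0.054,0.017,0,0],[1,0.06,0.024,0,0],[1,0.067,0.033,0,0],[1,0.077,0.041,0,0]],
  ],
)

```text
clock: 18.2
tool_pos: [0.5115, -0.0938, 0.2443]
tcp_rot: [-0.002, 0.707, 0.707, -0.003]
wrist_force: [-7.6, -1.0, 5.1]
opening: -0.0002
grasp_force: 3.8
```

```bash
python3 plan.py .514 -.093 -11.039 .15 9 9 | head -1; python3 -c "
from push import *
for a in (-.139,-.18,-.22,-.26,-.3,-.339): print(a,centre(a))"
```

```text
-12.389 [ 0.585 -0.119] [[1, 0.009, 0.009, 0, 0], [1, 0.011, 0.018, 0, 0], [1, 0.01, 0.027, 0, 0], [1, 0.007, 0.036, 0, 0], [1, 0.002, 0.044, 0, 0], [1, -0.003, 0.051, 0, 0], [1, -0.01, 0.057, 0, 0], [1, -0.018, 0.064, 0, 0], [1, -0.026, 0.071, 0, 0]]
-0.139 [ 0.6052486  -0.13792832]
-0.18 [ 0.60691018 -0.14042903]
-0.22 [ 0.60814575 -0.14286907]
-0.26 [ 0.60902319 -0.14530551]
-0.3 [ 0.60957846 -0.14773449]
-0.339 [ 0.60984799 -0.1500919 ]
```

Call:
move_arm(
  targets=[
    [[1,0.009,0.009,0,0],[1,0.011,0.018,0,0],[1,0.01,0.027,0,0],[1,0.007,0.036,0,0],[1,0.002,0.044,0,0],[1,-0.003,0.051,0,0],[1,-0.01,0.057,0,0],[1,-0.018,0.064,0,0],[1,-0.026,0.071,0,0]],
  ],
)

```text
clock: 19.32
tool_pos: [0.5827, -0.1166, 0.2436]
tcp_rot: [-0.004, 0.707, 0.707, -0.001]
wrist_force: [-6.8, 5.3, 3.0]
opening: 0.0
grasp_force: 4.4
```

Call:
move_arm(
  targets=[
    [[1,-0.008,0.008,0,0],[1,-0.016,0.016,0,0],[1,-0.022,0.022,0,0],[1,-0.026,0.024,0,0],[1,-0.026,0.024,0,0],[1,-0.026,0.024,0,0]],
  ],
)

```text
clock: 20.08
tool_pos: [0.6099, -0.1427, 0.2439]
tcp_rot: [-0.001, 0.707, 0.707, 0.002]
wrist_force: [2.9, 5.1, -1.4]
opening: -0.0001
grasp_force: 3.1
```

Call:
move_arm(
  targets=[
    [[1,0.008,0,0,0],[1,0.015,0,0,0],[1,0.015,0,-0.04,0],[1,0.015,0,-0.08,0],[1,0.07,-0.01,-0.08,0],[1,0.13,-0.02,-0.08,0],[1,0.19,-0.03,-0.08,0],[1,0.224,-0.036,-0.08,0],[1,0.224,-0.036,-0.08,0]],
  ],
)

```text
clock: 21.2
tool_pos: [0.5724, 0.0812, 0.3247]
tcp_rot: [0.0, 0.706, 0.709, 0.0]
wrist_force: [-0.2, -0.8, -1.4]
opening: -0.0002
grasp_force: 0.0
```

```bash
python3 - <<'E'
from h import *
import push
from station import env,capture
print(env.state()["tool_pos"])
p=capture("scene");q=capture("side")
O=push.O
for n,c in (("scene",p),("side",q)):
    for a in (-.1,-.2,-.3,-.4):
        print(n,a,np.round(proj(c,[O[0]+.06*np.cos(a),O[1]+.06*np.sin(a),.264]),1))
o=np.hstack([cv2.resize(x,(400,400),interpolation=2) for x in (p["color"][130:290,240:400],q["color"][110:270,240:400])])
cv2.imwrite("pics/v7.png",o[:,:,::-1])
E
```

```text
[0.57238348 0.08124885 0.32465534]
scene -0.1 [282.2 188.9]
scene -0.2 [281.  187.6]
scene -0.3 [280.  186.1]
scene -0.4 [279.4 184.6]
side -0.1 [310.6 160.4]
side -0.2 [312. 159.]
side -0.3 [313.7 157.7]
side -0.4 [315.6 156.5]
```

View pics/v7.png

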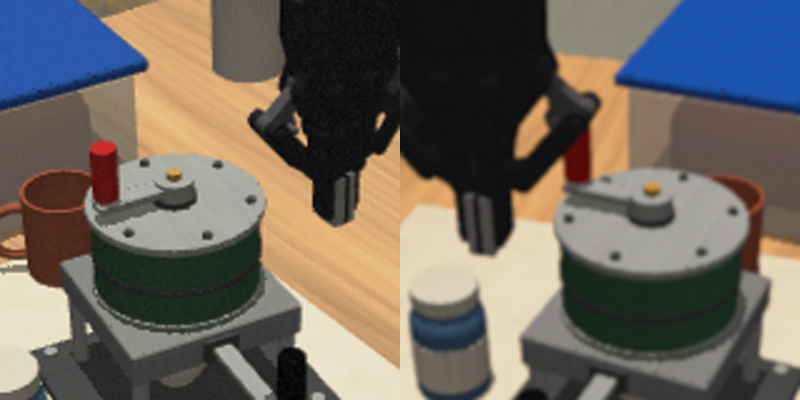

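The grip is free at about (104,147) in the scene crop, which puts the crank at about −0.12 rad by the image, consistent with the path. Next I descend outside the knob and shut the gate.

Call:
move_arm(
  targets=[
    [[1,0,0,0.05,0],[1,0,0,0.1,0],[1,0,0,0.15,0],[1,0,0,0.175,0],[1,0,0,0.175,0],[1,-0.008,-0.001,0.175,0],[1,-0.016,-0.002,0.175,0],[1,-0.024,-0.004,0.175,0],[1,-0.032,-0.005,0.175,0]],
  ],
)

```text
clock: 22.42
tool_pos: [0.5693, 0.047, 0.1508]
tcp_rot: [0.001, 0.707, 0.707, 0.002]
wrist_force: [1.9, 2.7, 1.4]
opening: -0.0003
grasp_force: 1.4
```

Call:
move_arm(
  targets=[
    [[1,-0.008,-0.001,0,0],[1,-0.016,-0.002,0,0],[1,-0.023,-0.004,0,0],[1,-0.027,-0.005,0,0],[1,-0.03,-0.005,0,0],[1,-0.03,-0.005,0,0]],
  ],
)

```text
clock: 23.18
tool_pos: [0.5623, 0.0165, 0.1489]
tcp_rot: [-0.0, 0.707, 0.707, -0.001]
wrist_force: [-0.0, 0.4, 0.3]
opening: -0.0001
grasp_force: 0.3
```

Call:
move_arm(
  targets=[
    [[1,-0.002,0,0,0],[1,-0.002,0,0,0]],
  ],
)

```text
clock: 23.42
tool_pos: [0.5622, 0.015, 0.1489]
tcp_rot: [-0.001, 0.707, 0.707, -0.001]
wrist_force: [-1.4, 1.8, 0.8]
opening: 0.0
grasp_force: 1.0
```

Call:
move_arm(
  targets=[
    [[1,-0.002,0,0,0],[1,-0.002,0,0,0]],
  ],
)

```text
clock: 23.68
tool_pos: [0.5622, 0.013, 0.1488]
tcp_rot: [-0.001, 0.707, 0.707, -0.001]
wrist_force: [-1.8, 2.5, 0.1]
opening: 0.0001
grasp_force: 1.3
```

Call:
move_arm(
  targets=[
    [[1,-0.002,0,0,0],[1,-0.002,0,0,0]],
  ],
)

```text
clock: 23.92
tool_pos: [0.5627, 0.0109, 0.1489]
tcp_rot: [-0.0, 0.707, 0.707, -0.0]
wrist_force: [-1.2, 3.1, -1.2]
opening: 0.0002
grasp_force: 1.3
```

Call:
move_arm(
  targets=[
    [[1,-0.002,0,0,0],[1,-0.002,0,0,0]],
  ],
)

```text
clock: 24.18
tool_pos: [0.5628, 0.0092, 0.149]
tcp_rot: [-0.0, 0.707, 0.707, 0.0]
wrist_force: [-1.9, 3.6, -2.0]
opening: -0.0004
grasp_force: 2.1
```

Call:
move_arm(
  targets=[
    [[1,-0.002,0,0,0],[1,-0.002,0,0,0]],
  ],
)

```text
clock: 24.42
tool_pos: [0.5627, 0.0092, 0.149]
tcp_rot: [-0.002, 0.708, 0.707, 0.001]
wrist_force: [-0.5, 10.0, -0.8]
opening: -0.0001
grasp_force: 4.7
```

The force rose at the stop and the positions agree with the full 50 mm of travel, so the gate is shut. I'll retreat and check.

Call:
move_arm(
  targets=[
    [[1,0.012,0,0,0],[1,0.03,0,0,0],[1,0.03,0,-0.05,0],[1,0.03,0,-0.11,0],[1,0.03,0,-0.17,0],[1,0.06,0,-0.23,0],[1,0.06,0,-0.25,0],[1,0.06,0,-0.25,0]],
  ],
)

```text
clock: 25.42
tool_pos: [0.5646, 0.0677, 0.4028]
tcp_rot: [0.003, 0.707, 0.707, 0.003]
wrist_force: [-0.3, 0.1, -0.1]
opening: -0.0001
grasp_force: 0.0
```

```bash
python3 - <<'E'
from h import *
from station import env,capture
s=env.state();print(s["tool_pos"],s["wrist_force"])
p=capture("scene");q=capture("side")
o=np.hstack([cv2.resize(x,(400,400),interpolation=2) for x in (p["color"][150:350,210:410],q["color"][130:330,240:440])])
cv2.imwrite("pics/v8.png",o[:,:,::-1])
E
```

```text
[0.56461561 0.06765587 0.40280018] [-0.33659181  0.14324778 -0.13427267]
```

View pics/v8.png

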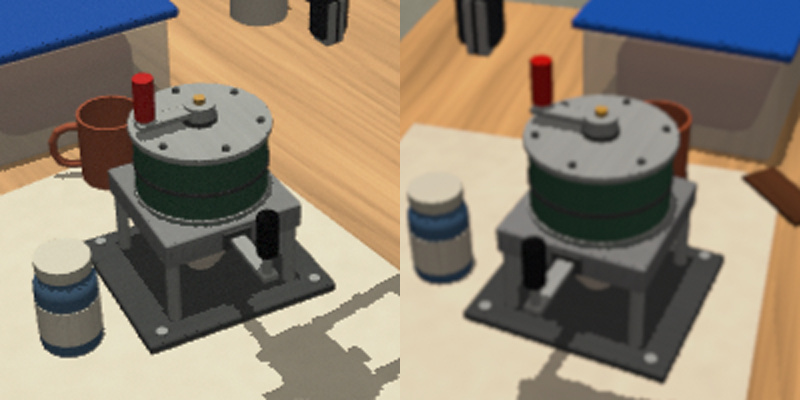

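The gate is shut (knob at about (267,234) in the scene crop), the crank is free and the other pieces stand where they were. I'm handing the job in.

```bash
python3 -c "
from station import order
print(order.close_job())"
```

```text
the job is handed in; nothing more can be done
None
```

I opened the gate fully, wound the crank clockwise two turns from the load take-up point (known to about ±0.08 rad from force readings), shut the gate and let go; the other pieces look unmoved, and I handed the job in at about 25 s but got no verdict back.

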